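# Reset the tripped bench supply through its hidden reset slot

### The arm

A 6-joint arm with a two-finger parallel gripper is mounted at the origin on the work surface. World frame = base frame: x ahead of the robot, y to its left, z up, the work surface at z = 0. Lengths are in mm, angles in degrees, forces in N, time in s.
With the tool pointing down it reaches from about 300 to 850 mm from the base axis. Payload 4.2 kg.
Tool frame: the origin (TCP) lies at the very end of the fingers, on their centre line; the grasp point (between the pads) lies 19 mm behind it; z points along the fingers, y is the direction in which the jaws open and shut (so a half turn about z gives the same grasp; the last joint's range is limited). The gripper opens to 91 mm and grips with 3 to 60 N. Pads are 32 mm wide; open, the fingers measure 118 mm over their backs; the gripper's body (76 mm by 178 mm) begins 60 mm behind the grasp point.
Start: joints at [68.182, 18.312, 89.639, -0, 72.044, -1.146], TCP at [202.991, 537.994, 213.976] pointing down, gripper open.
Joint ranges: [-177.97, 177.97], [-48.28, 115.42], [12.27, 149.76], [-77.06, 257.06], [2.81, 150.46], [-146.56, 146.56]. Speed limits (degrees/s): [147.25, 147.25, 180, 180, 180, 180].

### API

Orientations are given as [roll, pitch, yaw] about the fixed x, y, z axes, in that order (R = Rz(yaw) Ry(pitch) Rx(roll)).
In Python, from workcell import * gives the robot as it stands. The module is installed in compiled form; this text tells all that it offers.
- The arm moves only by the tool servo_tool, never from a script. Its argument "plan" is a list that holds one entry, the list of rows, each a list of 7 numbers: the shift along the tool's x, y, z in mm, then the turn, a rotation vector about the tool's x, y, z in rad, then the opening, from 0 (shut) to 1 (fully open). A call has 1 to 20 rows; each row is the pose to reach, as a shift and turn from the pose commanded when the call began, along the tool's axes at that moment; what a row does not reach only later rows make up. A row lasts 1/10 s, in which the tool goes at most 50 mm and 8.59 degrees, less where a joint would pass 70% of its speed; a pose out of reach is approached as far as the arm can. A call with a gripper value outside its range is refused whole. The fingers move at their own pace and stop on an object; "squeeze" is the grip in N (left out, the last holds). Time passes only in rows, so rows that repeat a pose let the fingers close. It gives the time, the measured TCP pose, the force and the opening at its end, in the units of the state.
- state(): the state, without advancing time (a new reading comes with each control period).
- grab_frame(name): name is "scene" or "side" or "wrist"; returns a dict with "color" (384x512x3 uint8, red, green, blue), "range_z" (384x512 float32, mm along the optical axis (not along the pixel's ray), 0 where there is no reading), "fx", "fy", "cx", "cy" (pixels), "rvec" (rotation vector, rad) and "tvec" (3), from world to camera coordinates, as OpenCV has them; the wrist camera has in their place "tool_from_camera" (4x4, takes a point from camera to tool coordinates, whose origin is the TCP and whose axes are the flange's). Camera axes: x right, y down, z forward; pixel columns grow to the right and rows downward; lengths in mm; the calibration is good to about 2 mm. A picture is of the moment at which its call begins: read the wrist's pose just before it.
- job_done(): hands the job in, once; it reports no verdict.
The state is a dict: "time_s": time; "qpos": joint angles; "qvel": joint speeds; "effort": joint torques, N m; "ee_pos": TCP position; "ee_rot": TCP orientation; "force": force on the tool from outside, world axes, zero at the start; "torque": the same for the moment, N m; "gripper_width": finger opening in mm.
Only numpy, scipy, OpenCV 4.12 (cv2) and the standard library are available. Lean on these libraries where they do the work, as an engineer would, in place of code of your own. Each camera call takes 0.05 s, during which the arm holds its last target.

### The job

The bench power supply has tripped: take the orange-handled reset rod from its cradle, feel with its tip along the hidden face inside the recess in the supply's back until you find the reset slot, and push the plunger in it fully home. Then draw the rod out and lay it back in both saddles of its cradle, tip the same way as before, leaving everything else on the bench where it is.

Things in the scene. Friction and masses are not known exactly. Their poses are not given: they have to be found in the camera images.
- supply: Grey bench power supply, fixed: x -120 to +100 mm, 240 mm wide (y), 130 mm high (z). Origin: middle of its width, on the bench under it. Its plain back looks along its -x, to the robot; display and knobs on its +x front. In the back a dark recess, open only to -x, hides the reset slot. On top, under a clear window, a red trip flag (untouchable) sinks 10 mm as the plunger goes home.
- recess (a point): Centre of the recess's mouth in the supply's outer back face (supply x -120, y 0, z 70 mm); axes as the supply's. The recess is 100 mm wide (y -50 to +50), 50 mm high (z 45 to 95 mm above the bench) and 35 mm deep, with solid walls.
- hidden_face (a point): Middle of the upright rigid flat face at the recess's end (supply x -85, y 0, z 70 mm); axes as the supply's. In it is one straight upright slot, 14 mm wide (y), 24 mm tall (z 58 to 82 mm above the bench), its middle anywhere from 32 mm to the right to 32 mm to the left (y) of here; no reading gives it: feel for it. The face is smooth elsewhere.
- plunger (a joint): Reset plunger inside the slot, m. 0 = popped right out, its end 6 mm behind the hidden face; 0.010 = fully home on a rigid stop, its end 16 mm behind the face. It starts between 0 and 0.003, slides along the supply's x with about 6 N of friction and stays where it is left (no spring).
- rod: Loose reset rod, about 160 g, lying level: orange handle with a dark weighted end cap, 90 mm long together (x -45 to +45 mm), 20 mm wide, 30 mm tall, then a round-ended steel shaft 8 mm thick, 105 mm long. Origin: centre of the handle, on the centre line; x points to the tip, z up. It balances there. Grip the handle's sides from above.
- rod_tip (a point): The end of the rod's steel shaft, 150 mm from the rod's origin along its x.
- cradle: Fixed wooden cradle, base x -60 to +140 mm, 70 mm wide, 8 mm thick. Origin on the bench under the resting handle's centre; x towards the rod's tip. Two 14 mm thick saddles with notches 36 mm wide: at x -38 the handle lies at 27 mm height, at x +115 the shaft at 38 mm; notch sides 10 mm higher. Resting centre line at 42 mm. Left or right of the robot, a blue parts tray opposite.
- multimeter: Bystander: yellow multimeter lying flat, 150 x 75 x 35 mm.
- solder_spool: Bystander: grey metal solder spool standing on end, 60 mm across, 50 mm high.
- phone: Bystander: white phone with a dark screen lying flat, 150 x 72 x 9 mm.
- screwdriver: Bystander: screwdriver lying on the bench; origin on its underside.
- drink_can: Bystander: red drink can standing, 66 mm across, 115 mm high.
- mug: Bystander: white mug standing, 80 mm across, 90 mm high.

How it is judged:
By the outcome, as a careful person would: the job done as asked, in the order asked, and still so for the second after the job is handed in, with the robot touching nothing.
It also fails if it takes over 64 s, if anything falls off the work surface, if the arm or the gripper's body presses on something with over 40 N, if the wrist force passes 120 N, or if a joint passes its speed limit or range.

## Working session

There is one attempt and no reset: what is moved stays moved. The work goes in short steps, Python scripts to look and compute and a tool call to move; the robot and the scene stay as the last step left them, time stands still between calls to the robot, and variables do not carry over. Pictures are saved under pics/ and viewed, and the job is handed in when it is done.

Besides the shell and the picture viewer there is one more tool, called after "Request:" as name([rows], argument=value, ...), one row to a line, values as JSON. servo_tool: Moves the arm, as the interface text tells. Its arguments: {"type":"object","properties":{"plan":{"type":"array"},"squeeze":{"type":"number"}},"required":["plan"]}

```bash
mkdir -p pics; cat > h.py <<'E'
from workcell import *
import numpy as np, cv2, pickle
from scipy.spatial.transform import Rotation as Ro
def save(name,fn):
    s=state(); f=grab_frame(name); f['state']=s
    pickle.dump(f,open(f'{fn}.pkl','wb')); cv2.imwrite(f'pics/{fn}.png',f['color'][:,:,::-1]); return f
def toworld(f):
    z=f['range_z'].astype(float); v,u=np.mgrid[0:384,0:512]
    P=np.stack([(u-f['cx'])/f['fx']*z,(v-f['cy'])/f['fy']*z,z],-1)
    if 'tool_from_camera' in f:
        T=np.array(f['tool_from_camera']); s=f['state']
        R=Ro.from_euler('xyz',s['ee_rot'],degrees=True).as_matrix()
        W=(P@T[:3,:3].T+T[:3,3])@R.T+np.array(s['ee_pos'])
    else:
        R=cv2.Rodrigues(np.array(f['rvec'],float))[0]; W=(P-np.array(f['tvec']).ravel())@R
    W[z<=0]=np.nan
    return W
E
python3 - <<'E'
from h import *
print(state())
for n in ('scene','side','wrist'): save(n,n+'0')
E
```

```text
{'time_s': 0.0, 'qpos': array([ 6.81836261e+01,  1.83478344e+01,  8.97057708e+01, -1.59945102e-03,
        7.20433720e+01, -1.14488941e+00]), 'qvel': array([ 0.09091571,  0.02150742,  0.01249596,  0.03936568, -0.07305053,
       -0.01282263]), 'effort': array([-6.47767829e-04, -4.12456226e+01, -2.31971186e+01,  7.26519129e-02,
        4.57085925e-02, -1.33370609e-04]), 'ee_pos': array([202.79123845, 537.51486004, 213.16274387]), 'ee_rot': array([-1.79903012e+02, -4.17276202e-04,  1.59329010e+02]), 'force': array([ 0.0185336 , -0.57929832,  0.26612725]), 'torque': array([-0.02802301, -0.00112783,  0.03815103]), 'gripper_width': 91.35079015567524}
```

View pics/scene0.png

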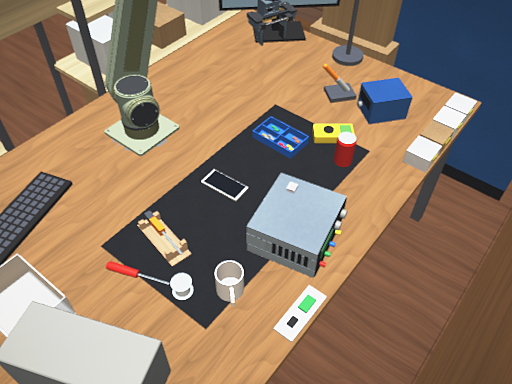

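View pics/side0.png

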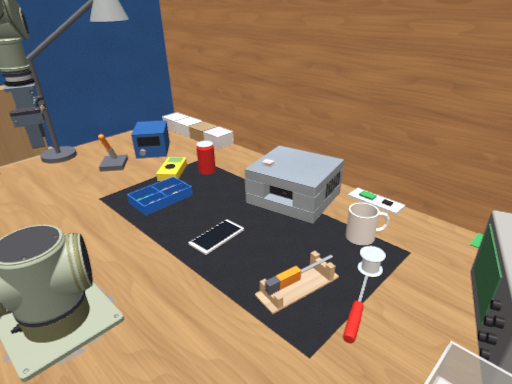

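View pics/wrist0.png

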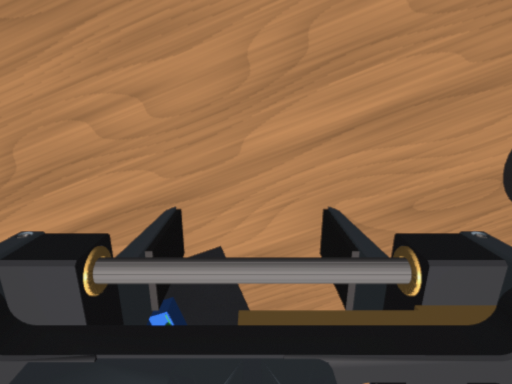

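The scene view shows the cradle with the rod at about (163,237), the supply at (298,220) and the phone at (225,184). In the side view the recess is at about (281,195) and the rod at (300,280). Next I'll measure them.

```bash
python3 - <<'E'
from h import *
for n in('scene0','side0'):
    f=pickle.load(open(n+'.pkl','rb')); W=toworld(f); c=f['color'].astype(int)
    print(n,f['fx'], 'cam', -cv2.Rodrigues(np.array(f['rvec'],float))[0].T@np.array(f['tvec']).ravel())
    hsv=cv2.cvtColor(f['color'],cv2.COLOR_RGB2HSV)
    # supply top: z ~130
    m=(abs(W[...,2]-130)<5)&(W[...,0]>300)&(W[...,0]<900)&(abs(W[...,1])<500)
    k,lab,st,ce=cv2.connectedComponentsWithStats(m.astype(np.uint8))
    i=1+np.argmax(st[1:,4]); mm=lab==i
    r=cv2.minAreaRect(W[mm][:,:2].astype(np.float32)); print('supply top',r,np.median(W[mm][:,2]),mm.sum()); print(cv2.boxPoints(r))
    # orange, low region
    m=(hsv[...,0]>8)&(hsv[...,0]<24)&(hsv[...,1]>220)&(hsv[...,2]>150)&(W[...,2]>35)&(W[...,2]<75)&(W[...,0]>200)&(W[...,0]<800)&(W[...,1]<0)
    p=W[m]; print('orange',m.sum(),p.min(0) if len(p) else'',p.max(0) if len(p) else '',np.median(p,0) if len(p) else'')
    # shapes above mat
    crop={'scene0':(100,190,130,290),'side0':(240,350,220,320)}[n]
    a,b,d,e=crop[2],crop[3],crop[0],crop[1]
    a,b,d,e={'scene0':(195,275,125,205),'side0':(245,310,250,345)}[n]
    im=cv2.resize(f['color'][a:b,d:e,::-1],None,fx=8,fy=8,interpolation=cv2.INTER_CUBIC); cv2.imwrite(f'pics/crop_{n}.png',im[:600,:800]); print(im.shape)
    a,b,d,e={'scene0':(170,275,240,350),'side0':(140,220,240,350)}[n]
    im=cv2.resize(f['color'][a:b,d:e,::-1],None,fx=5,fy=5,interpolation=cv2.INTER_CUBIC); cv2.imwrite(f'pics/crops_{n}.png',im[:600,:800])
E
```

```text
scene0 480.4014575876757 cam [1206.4824382  -827.84261826 1229.95144606]
supply top ((749.9973754882812, -40.2607421875), (223.09584045410156, 246.228271484375), 11.811363220214844) 129.99546780190016 4557
[[ 615.611     57.41391]
 [ 666.01154 -183.60092]
 [ 884.3837  -137.9354 ]
 [ 833.9832   103.07944]]
orange 4 [ 434.18830533 -317.39558505   37.71308945] [ 437.72724169 -312.03088633   57.63598617] [ 435.67896771 -314.81000671   42.20073474]
(640, 640, 3)
side0 367.201982312645 cam [ -87.69801837 -704.43383169  624.23848546]
supply top ((745.8139038085938, -43.52021789550781), (226.14898681640625, 241.3824462890625), 12.068405151367188) 128.42583265056186 2289
[[ 610.00446   50.86203]
 [ 660.4726  -185.18555]
 [ 881.62335 -137.90247]
 [ 831.1552    98.14511]]
orange 0   
(520, 760, 3)
```

View pics/crop_scene0.png

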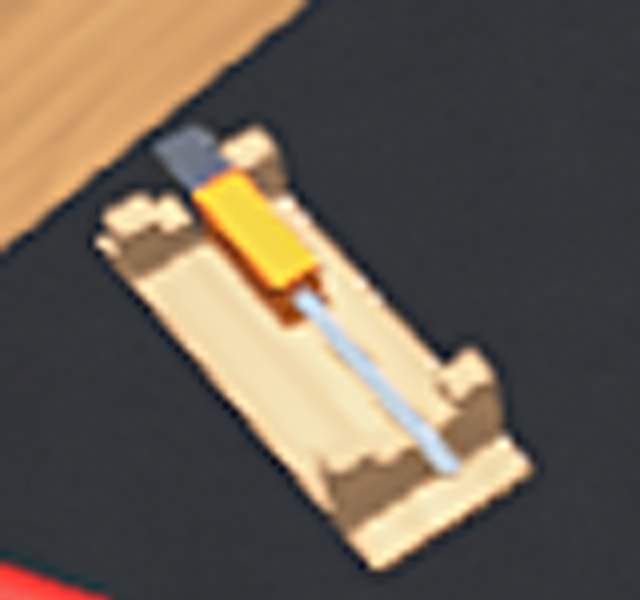

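View pics/crop_side0.png

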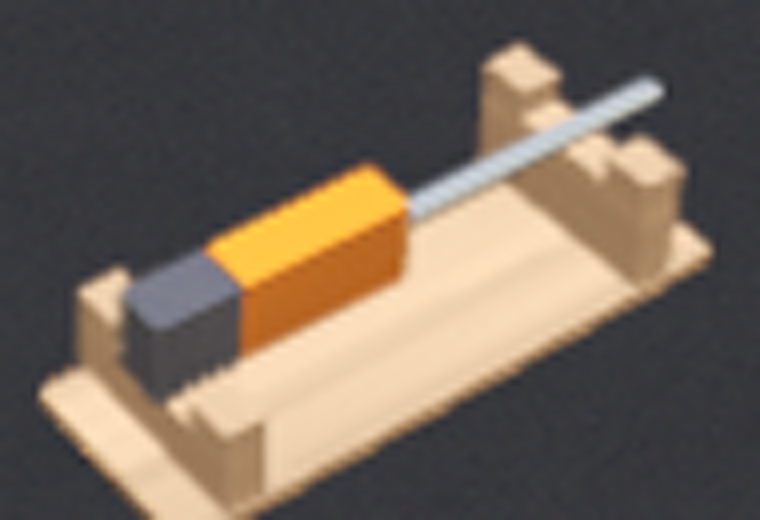

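View pics/crops_side0.png

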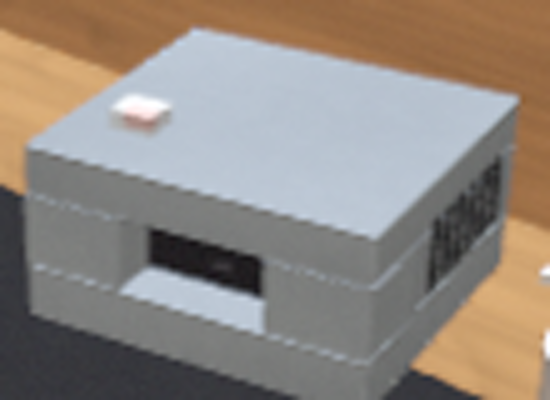

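```bash
cat >> h.py <<'E'
def ray(f,u,v,h):
    d=np.array([(u-f['cx'])/f['fx'],(v-f['cy'])/f['fy'],1.])
    if 'tool_from_camera' in f:
        T=np.array(f['tool_from_camera']); s=f['state']
        R=Ro.from_euler('xyz',s['ee_rot'],degrees=True).as_matrix()
        D=R@T[:3,:3]@d; o=R@T[:3,3]+np.array(s['ee_pos'])
    else:
        R=cv2.Rodrigues(np.array(f['rvec'],float))[0]; D=R.T@d; o=-R.T@np.array(f['tvec']).ravel()
    return o+D*(h-o[2])/D[2]
E
python3 - <<'E'
from h import *
f=pickle.load(open('side0.pkl','rb')); g=pickle.load(open('scene0.pkl','rb'))
S=lambda u,v,h:ray(f,250+u/8-.44,245+v/8-.44,h).round(1)
C=lambda u,v,h:ray(g,125+u/8-.44,195+v/8-.44,h).round(1)
print('side handle top',S(125,295,57),S(160,330,57),S(370,165,57),S(408,210,57),'tip',S(658,88,42))
print('scene handle top',C(155,147,57),C(200,125,57),C(322,262,57),C(270,290,57),'tip',C(452,470,42))
print('cradle scene',C(378,572,8),C(533,468,8),C(97,240,8),'side',S(40,392,8),S(710,248,8))
W=toworld(g)
print(W[195+26,125+31],W[195+28,125+33],toworld(f)[245+28,250+38],toworld(f)[245+38,250+20])
print(np.array(f['state']['ee_pos']))
w=pickle.load(open('wrist0.pkl','rb')); print(w['tool_from_camera'],w['fx'])
E
```

```text
side handle top [ 350.8 -286.9   57. ] [ 347.4 -303.    57. ] [ 438.6 -301.9   57. ] [ 431. -322.   57.] tip [ 540.6 -333.2   42. ]
scene handle top [ 347.5 -298.3   57. ] [ 353.  -279.7   57. ] [ 438.9 -297.3   57. ] [ 433.2 -319.    57. ] tip [ 536.1 -328.5   42. ]
cradle scene [ 527.4 -364.1    8. ] [ 540.3 -294.3    8. ] [ 329.  -323.4    8. ] side [ 343.  -260.2    8. ] [ 524.7 -366.2    8. ]
[ 399.49283742 -296.60889937   55.97394032] [ 411.997387   -299.55120029   58.95258727] [ 406.01987531 -305.75880924   56.81979102] [ 355.8025488  -296.63490045   55.22854592]
[202.80530422 537.50183654 213.14940194]
[[-1.46132117e-03 -9.60248953e-01 -2.79141206e-01  7.89320791e+01]
 [ 9.99998562e-01 -1.64338114e-03  4.18196768e-04 -8.37453785e-01]
 [-8.60308403e-04 -2.79140193e-01  9.60249974e-01 -1.71702197e+02]
 [ 0.00000000e+00  0.00000000e+00  0.00000000e+00  1.00000000e+00]] 281.3002389977087
```

```bash
cat >> h.py <<'E'
import json,sys
def Rd(yaw): return Ro.from_euler('xyz',[180,0,yaw],degrees=True)
def rows(cur,wps,grip):
    """cur=(x,y,z,yaw) commanded; wps list of (x,y,z,yaw,nrows). prints rounded rows; returns new commanded pose"""
    R0=Rd(cur[3]); p0=np.array(cur[:3],float); prev=np.array(cur,float); out=[]
    for w in wps:
        t=np.array(w[:4],float)
        for k in range(1,w[4]+1):
            q=prev+(t-prev)*k/w[4]
            d=R0.inv().apply(q[:3]-p0); a=-np.radians(q[3]-cur[3])
            out.append([round(float(x),1)+0. for x in d]+[0,0,round(float(a),4)+0.,grip])
        prev=t
    d=np.array(out[-1][:3]); p=p0+R0.apply(d); y=cur[3]-np.degrees(out[-1][5])
    print(len(out),'rows'); print(json.dumps(out).replace(' ',''))
    print('end cmd',[round(float(x),2) for x in (*p,y)])
E
python3 -c "
from h import *
rows((202.99,537.99,213.98,159.33),[(480,-95,260,11.9,18),(480,-95,260,11.9,2)],1)"
```

```text
20 rows
[[-26.8,-27.5,-2.6,0,0,0.143,1],[-53.6,-54.9,-5.1,0,0,0.2859,1],[-80.4,-82.4,-7.7,0,0,0.4289,1],[-107.2,-109.9,-10.2,0,0,0.5718,1],[-134.1,-137.4,-12.8,0,0,0.7148,1],[-160.9,-164.8,-15.3,0,0,0.8577,1],[-187.7,-192.3,-17.9,0,0,1.0007,1],[-214.5,-219.8,-20.5,0,0,1.1436,1],[-241.3,-247.2,-23.0,0,0,1.2866,1],[-268.1,-274.7,-25.6,0,0,1.4295,1],[-294.9,-302.2,-28.1,0,0,1.5725,1],[-321.7,-329.6,-30.7,0,0,1.7154,1],[-348.6,-357.1,-33.2,0,0,1.8584,1],[-375.4,-384.6,-35.8,0,0,2.0013,1],[-402.2,-412.1,-38.4,0,0,2.1443,1],[-429.0,-439.5,-40.9,0,0,2.2872,1],[-455.8,-467.0,-43.5,0,0,2.4302,1],[-482.6,-494.5,-46.0,0,0,2.5731,1],[-482.6,-494.5,-46.0,0,0,2.5731,1],[-482.6,-494.5,-46.0,0,0,2.5731,1]]
end cmd [479.97, -95.03, 259.98, 11.9]
```

Request:
servo_tool([
  [[-26.8, -27.5, -2.6, 0, 0, 0.143, 1], [-53.6, -54.9, -5.1, 0, 0, 0.286, 1], [-80.4, -82.4, -7.7, 0, 0, 0.429, 1], [-107.2, -109.9, -10.2, 0, 0, 0.572, 1], [-134.1, -137.4, -12.8, 0, 0, 0.715, 1], [-160.9, -164.8, -15.3, 0, 0, 0.858, 1], [-187.7, -192.3, -17.9, 0, 0, 1.001, 1], [-214.5, -219.8, -20.5, 0, 0, 1.144, 1], [-241.3, -247.2, -23.0, 0, 0, 1.287, 1], [-268.1, -274.7, -25.6, 0, 0, 1.43, 1], [-294.9, -302.2, -28.1, 0, 0, 1.573, 1], [-321.7, -329.6, -30.7, 0, 0, 1.715, 1], [-348.6, -357.1, -33.2, 0, 0, 1.858, 1], [-375.4, -384.6, -35.8, 0, 0, 2.001, 1], [-402.2, -412.1, -38.4, 0, 0, 2.144, 1], [-429.0, -439.5, -40.9, 0, 0, 2.287, 1], [-455.8, -467.0, -43.5, 0, 0, 2.43, 1], [-482.6, -494.5, -46.0, 0, 0, 2.573, 1], [-482.6, -494.5, -46.0, 0, 0, 2.573, 1], [-482.6, -494.5, -46.0, 0, 0, 2.573, 1]],
])

```text
time_s: 2.15
ee_pos: [479.6, -95.4, 259.4]
ee_rot: [-179.9, 0.1, 11.9]
force: [0.0, 0.4, 0.1]
gripper_width: 91.4
```

```bash
python3 - <<'E'
from h import *
f=save('wrist','wrist1'); s=f['state']; print(s['time_s'],s['ee_pos'],s['ee_rot'],s['qpos'])
cv2.imwrite('pics/wrist1b.png',cv2.resize(f['color'][:,:,::-1],(800,600),interpolation=cv2.INTER_CUBIC))
W=toworld(f)
m=(abs(W[...,2]-130)<6)
print(m.sum(), np.nanmedian(W[m],0)); v,u=np.where(m); print(u.min(),u.max(),v.min(),v.max())
E
```

```text
2.15 [479.64610737 -95.36501331 259.37368857] [-1.79931860e+02  6.95904220e-02  1.18703729e+01] [-1.26153611e+01  8.97782115e+00  9.56676765e+01  3.42683292e-02
  7.54460783e+01  6.55056695e+01]
3806 [645.31529371 -64.40712141 130.67654464]
128 384 0 15
```

View pics/wrist1b.png

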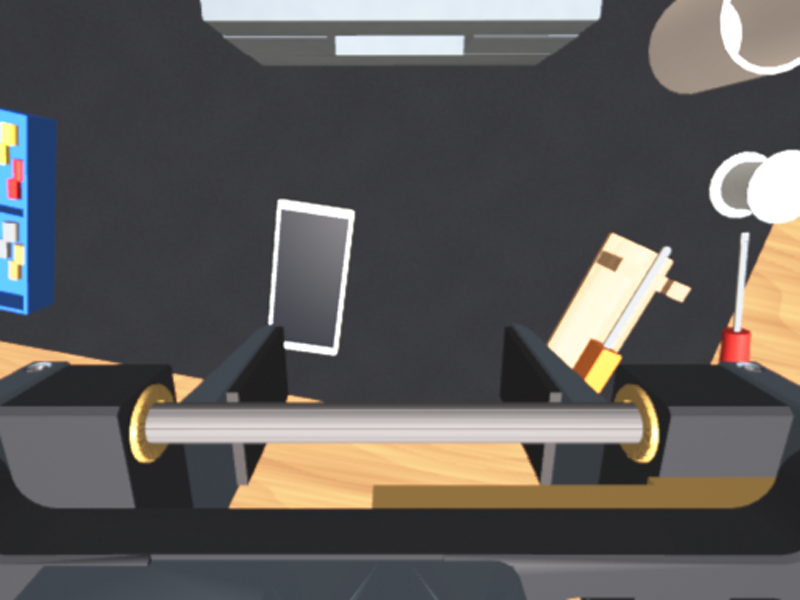

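Wrist view: the supply's top-back edge runs from about (203,20) to (600,20). The white recess floor spans x 335–464 at row 55, with the phone and cradle below.

```bash
python3 - <<'E'
from h import *
f=pickle.load(open('wrist1.pkl','rb')); W=toworld(f)
im=f['color'][0:50,120:400,::-1]
cv2.imwrite('pics/c1.png',cv2.resize(im,None,fx=2.85,fy=6,interpolation=cv2.INTER_CUBIC))
# per column back edge via ray at z=130: gradient
g=cv2.cvtColor(f['color'],cv2.COLOR_RGB2GRAY).astype(int)
pts=[]
for u in range(140,375,10):
    d=g[1:30,u]-g[0:29,u]; v=np.argmin(d[:25]); pts.append(ray(f,u,v+.5,130)[:2])
pts=np.array(pts); print(pts[[0,8,16,-1]]); 
vx,vy,x0,y0=cv2.fitLine(pts.astype(np.float32),cv2.DIST_HUBER,0,.01,.01).ravel(); print('edge angle',np.degrees(np.arctan2(vy,vx)),'normal yaw',np.degrees(np.arctan2(vy,vx))+90)
E
```

```text
[[ 618.89390537   41.04272809]
 [ 634.26176047  -32.82718264]
 [ 649.61325159 -106.61843529]
 [ 663.03240328 -171.12135589]]
edge angle -78.24785 normal yaw 11.7521515
```

View pics/c1.png

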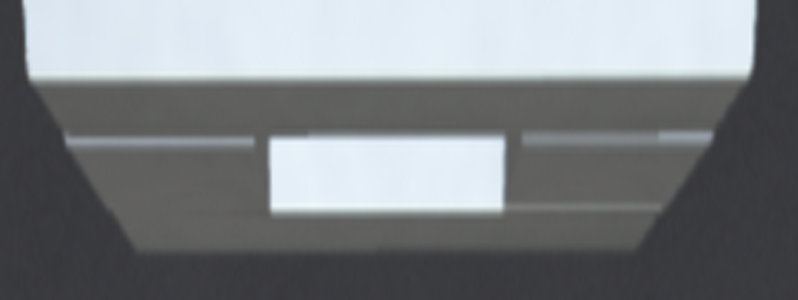

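```bash
python3 - <<'E'
from h import *
f=pickle.load(open('wrist1.pkl','rb'))
P=lambda a,b,h: ray(f,120+(a+.5)/2.85-.5,(b+.5)/6-.5,h)
for h,l,r in ((130,(29,78),(750,77)),(45,(271,212),(504,212)),(0,(136,250),(637,250))):
    A,B=P(*l,h),P(*r,h); d=A-B; print(h,A.round(1),B.round(1),'mid',((A+B)/2).round(1),'len',np.linalg.norm(d),'yaw',np.degrees(np.arctan2(d[1],d[0]))-90)
# rod tip
g=lambda u,v,h: ray(f,(u+.5)*.64-.5,(v+.5)*.64-.5,h)
print('tip',g(666,250,42),'handle front top corners',g(587,341,57),g(621,350,57))
E
python3 -c "
from h import *
rows((479.97,-95.03,259.98,11.9),[(334,-288,200,-11.7,6),(334,-288,200,-11.7,3)],1)"
```

```text
130 [616.9  50.4 130. ] [ 665.6 -182.9  130. ] mid [641.2 -66.3 130. ] len 238.35599379302926 yaw 11.785391740124965
45 [630.7 -17.4  45. ] [ 651.2 -116.    45. ] mid [641.  -66.7  45. ] len 100.76604403028362 yaw 11.759830742421698
0 [618.1  52.9   0. ] [ 667.7 -185.3    0. ] mid [642.9 -66.2   0. ] len 243.31096207336415 yaw 11.762057049553988
tip [ 536.83309192 -332.26534015   42.        ] handle front top corners [ 443.55220528 -283.46374967   57.        ] [ 441.47873514 -316.90196278   57.        ]
9 rows
[[-30.4,26.5,10.0,0,0,0.0686,1],[-60.9,52.9,20.0,0,0,0.1373,1],[-91.3,79.4,30.0,0,0,0.2059,1],[-121.7,105.8,40.0,0,0,0.2746,1],[-152.2,132.3,50.0,0,0,0.3432,1],[-182.6,158.7,60.0,0,0,0.4119,1],[-182.6,158.7,60.0,0,0,0.4119,1],[-182.6,158.7,60.0,0,0,0.4119,1],[-182.6,158.7,60.0,0,0,0.4119,1]]
end cmd [334.02, -287.97, 199.98, -11.7]
```

Mouth centre is about (641,-66.5) and the supply yaw 11.77°, and all three heights agree on it. Next I'll look at the rod.

Request:
servo_tool([
  [[-30.4, 26.5, 10, 0, 0, 0.0686, 1], [-60.9, 52.9, 20, 0, 0, 0.1373, 1], [-91.3, 79.4, 30, 0, 0, 0.2059, 1], [-121.7, 105.8, 40, 0, 0, 0.2746, 1], [-152.2, 132.3, 50, 0, 0, 0.3432, 1], [-182.6, 158.7, 60, 0, 0, 0.4119, 1], [-182.6, 158.7, 60, 0, 0, 0.4119, 1], [-182.6, 158.7, 60, 0, 0, 0.4119, 1]],
])

```text
time_s: 3.0
ee_pos: [333.8, -287.1, 199.9]
ee_rot: [-179.9, 0.0, -11.7]
force: [-0.5, 1.3, 0.7]
gripper_width: 91.3
```

```bash
python3 - <<'E'
from h import *
f=save('wrist','wrist2'); s=f['state']; print(s['time_s'],s['ee_pos'],s['ee_rot'],s['qpos'])
cv2.imwrite('pics/wrist2b.png',cv2.resize(f['color'][:,:,::-1],(800,600),interpolation=cv2.INTER_CUBIC))
E
```

```text
3.0 [ 333.77248821 -287.07111898  199.87821472] [-1.79936050e+02  7.74321762e-03 -1.16744281e+01] [-4.22340183e+01  6.74700741e+00  1.07226877e+02  5.59407197e-02
  6.60653073e+01  5.94177018e+01]
```

View pics/wrist2b.png

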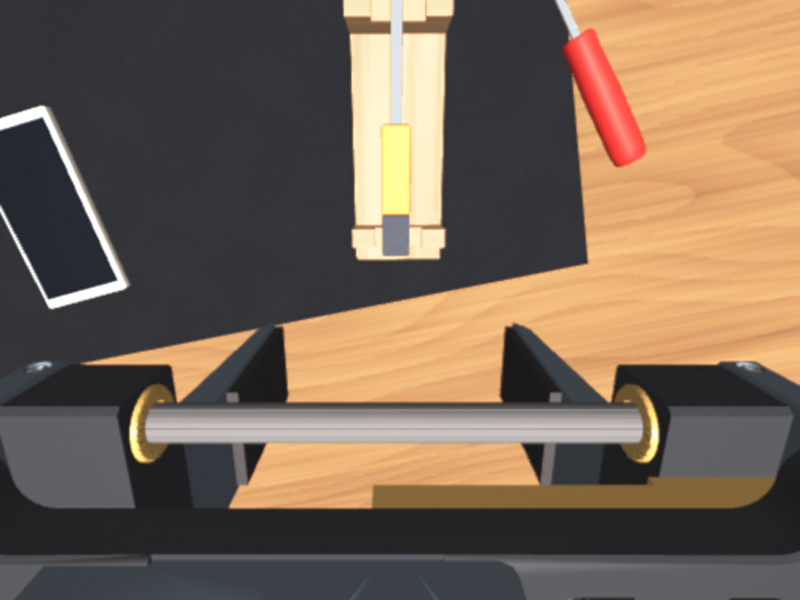

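The wrist view shows the handle top running from (383–410,124) to (383–409,255), straight along the image column.

```bash
python3 - <<'E'
from h import *
f=pickle.load(open('wrist2.pkl','rb'))
g=lambda u,v,h: ray(f,(u+.5)*.64-.5,(v+.5)*.64-.5,h)[:2]
a,b,c,d=g(383,124,57),g(410,124,57),g(383,255,57),g(409,255,57)
F,B=(a+b)/2,(c+d)/2; v=F-B; print('handle',a,b,c,d,'ctr',(F+B)/2,'len',np.linalg.norm(v),'w',np.linalg.norm(a-b),'yaw',np.degrees(np.arctan2(v[1],v[0])))
s1,s2=g(396.5,5,46),g(396,115,46);v=s1-s2;print('shaft yaw',np.degrees(np.arctan2(v[1],v[0])))
L=[g(351,40,8),g(357,222,8)];R=[g(446,40,8),g(440.5,222,8)]
for q in(L,R): v=q[0]-q[1];print('edge',q,np.degrees(np.arctan2(v[1],v[0])))
print('rear edge',g(357,259,8),g(440,259,8))
im=f['color'][60:180,210:300,::-1]; cv2.imwrite('pics/c2.png',cv2.resize(im,None,fx=5,fy=5,interpolation=cv2.INTER_CUBIC))
E
```

```text
handle [ 439.83450879 -302.18168411] [ 436.14771179 -319.87812546] [ 352.82961206 -283.4559658 ] [ 348.98944986 -301.94164742] ctr [ 394.45032063 -301.8643557 ] len 88.99005910124887 w 18.076407513521385 yaw -11.88748246251645
shaft yaw -11.95181588058524
edge [array([ 505.72333813, -290.97029084]), array([ 374.9851255 , -265.09881277])] -11.193511722859768
edge [array([ 491.42320767, -359.49936454]), array([ 361.01885875, -332.27753202])] -11.791135496883951
rear edge [ 344.84486462 -258.08780312] [ 330.64125349 -326.46734844]
```

View pics/c2.png

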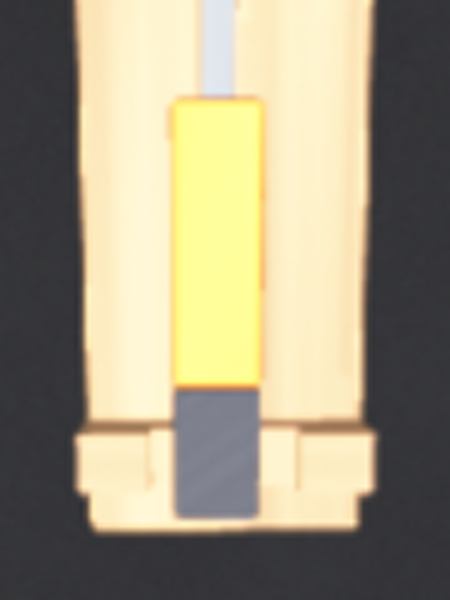

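```bash
python3 -c "
from h import *
rows((334.02,-287.97,199.98,-11.7),[(394.4,-302,150,-11.8,3),(394.4,-302,50,-11.8,3),(394.4,-302,23,-11.8,3),(394.4,-302,23,-11.8,3)],1)"
```

```text
12 rows
[[20.7,0.5,16.7,0,0,0.0006,1],[41.3,1.0,33.3,0,0,0.0012,1],[62.0,1.5,50.0,0,0,0.0017,1],[62.0,1.5,83.3,0,0,0.0017,1],[62.0,1.5,116.6,0,0,0.0017,1],[62.0,1.5,150.0,0,0,0.0017,1],[62.0,1.5,159.0,0,0,0.0017,1],[62.0,1.5,168.0,0,0,0.0017,1],[62.0,1.5,177.0,0,0,0.0017,1],[62.0,1.5,177.0,0,0,0.0017,1],[62.0,1.5,177.0,0,0,0.0017,1],[62.0,1.5,177.0,0,0,0.0017,1]]
end cmd [394.43, -302.01, 22.98, -11.8]
```

Request:
servo_tool([
  [[20.7, 0.5, 16.7, 0, 0, 0.0017, 1], [41.3, 1.0, 33.3, 0, 0, 0.0017, 1], [62, 1.5, 50, 0, 0, 0.0017, 1], [62, 1.5, 83.3, 0, 0, 0.0017, 1], [62, 1.5, 116.6, 0, 0, 0.0017, 1], [62, 1.5, 150, 0, 0, 0.0017, 1], [62, 1.5, 159, 0, 0, 0.0017, 1], [62, 1.5, 168, 0, 0, 0.0017, 1], [62, 1.5, 177, 0, 0, 0.0017, 1], [62, 1.5, 177, 0, 0, 0.0017, 1], [62, 1.5, 177, 0, 0, 0.0017, 1]],
])

```text
time_s: 4.15
ee_pos: [395.1, -302.4, 23.7]
ee_rot: [180.0, -0.1, -11.8]
force: [0.1, 0.6, 0.6]
gripper_width: 91.2
```

```bash
python3 - <<'E'
from h import *
f=save('side','side1'); s=f['state']; print(s['time_s'],s['ee_pos'],s['ee_rot'])
cv2.imwrite('pics/side1b.png',cv2.resize(f['color'][200:340,220:380,::-1],None,fx=4,fy=4,interpolation=cv2.INTER_CUBIC))
E
```

```text
4.15 [ 395.06990372 -302.37725929   23.72403608] [ 1.79961147e+02 -9.16096326e-02 -1.17819728e+01]
```

View pics/side1b.png

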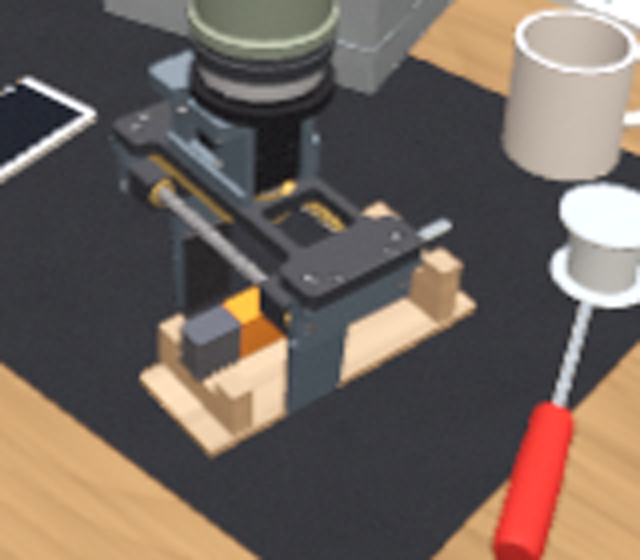

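The fingers straddle the handle. Closing now, then lifting.

Request:
servo_tool([
  [[0, 0, 0, 0, 0, 0, 0], [0, 0, 0, 0, 0, 0, 0], [0, 0, 0, 0, 0, 0, 0], [0, 0, 0, 0, 0, 0, 0], [0, 0, 0, 0, 0, 0, 0], [0, 0, 0, 0, 0, 0, 0], [0, 0, 0, 0, 0, 0, 0], [0, 0, 0, 0, 0, 0, 0]],
], squeeze=50)

```text
time_s: 5.0
ee_pos: [394.4, -302.0, 22.9]
ee_rot: [-180.0, 0.0, -11.8]
force: [0.7, -0.1, 0.6]
gripper_width: 30.2
```

Request:
servo_tool([
  [[0, 0, 0, 0, 0, 0, 0], [0, 0, 0, 0, 0, 0, 0], [0, 0, 0, 0, 0, 0, 0], [0, 0, 0, 0, 0, 0, 0]],
])

```text
time_s: 5.4
ee_pos: [394.4, -301.9, 22.9]
ee_rot: [-180.0, 0.0, -11.8]
force: [-0.0, 1.1, 0.3]
gripper_width: 19.4
```

```bash
cat >> h.py <<'E'
YS=11.77; M=np.array([641.,-66.5])
ux=np.array([np.cos(np.radians(YS)),np.sin(np.radians(YS))]); uy=np.array([-ux[1],ux[0]])
def pos(d,l,z=51): 
    p=M+(d-150)*ux+l*uy; return (float(p[0]),float(p[1]),z,YS)
def dl(p): 
    q=np.array(p[:2])-M; return q@ux+150,q@uy
E
python3 -c "
from h import *
rows((394.43,-302.01,22.98,-11.8),[(394.4,-302,35,-11.8,2),(394.4,-302,85,-11.8,3),(*pos(-60,-36,85),10),(*pos(-40,-36,51),3),(*pos(-40,-36,51),2)],0)"
```

```text
20 rows
[[0.0,0.0,-6.0,0,0,0.0,0],[0.0,0.0,-12.0,0,0,0.0,0],[0.0,0.0,-28.7,0,0,0.0,0],[0.0,0.0,-45.4,0,0,0.0,0],[0.0,0.0,-62.0,0,0,0.0,0],[1.5,-16.4,-62.0,0,0,-0.0411,0],[3.0,-32.8,-62.0,0,0,-0.0823,0],[4.5,-49.2,-62.0,0,0,-0.1234,0],[6.0,-65.6,-62.0,0,0,-0.1645,0],[7.5,-82.0,-62.0,0,0,-0.2057,0],[9.1,-98.4,-62.0,0,0,-0.2468,0],[10.6,-114.8,-62.0,0,0,-0.288,0],[12.1,-131.2,-62.0,0,0,-0.3291,0],[13.6,-147.6,-62.0,0,0,-0.3702,0],[15.1,-164.0,-62.0,0,0,-0.4114,0],[21.2,-166.7,-50.7,0,0,-0.4114,0],[27.3,-169.3,-39.4,0,0,-0.4114,0],[33.4,-172.0,-28.0,0,0,-0.4114,0],[33.4,-172.0,-28.0,0,0,-0.4114,0],[33.4,-172.0,-28.0,0,0,-0.4114,0]]
end cmd [462.3, -140.47, 50.98, 11.77]
```

Request:
servo_tool([
  [[0, 0, -6, 0, 0, 0, 0], [0, 0, -12, 0, 0, 0, 0], [0, 0, -28.7, 0, 0, 0, 0], [0, 0, -45.4, 0, 0, 0, 0], [0, 0, -62, 0, 0, 0, 0], [1.5, -16.4, -62, 0, 0, -0.0411, 0], [3, -32.8, -62, 0, 0, -0.0823, 0], [4.5, -49.2, -62, 0, 0, -0.1234, 0], [6, -65.6, -62, 0, 0, -0.1645, 0], [7.5, -82, -62, 0, 0, -0.2057, 0], [9.1, -98.4, -62, 0, 0, -0.2468, 0], [10.6, -114.8, -62, 0, 0, -0.288, 0], [12.1, -131.2, -62, 0, 0, -0.3291, 0], [13.6, -147.6, -62, 0, 0, -0.3702, 0], [15.1, -164, -62, 0, 0, -0.4114, 0], [21.2, -166.7, -50.7, 0, 0, -0.4114, 0], [27.3, -169.3, -39.4, 0, 0, -0.4114, 0], [33.4, -172, -28, 0, 0, -0.4114, 0], [33.4, -172, -28, 0, 0, -0.4114, 0], [33.4, -172, -28, 0, 0, -0.4114, 0]],
])

```text
time_s: 7.4
ee_pos: [461.9, -140.8, 50.2]
ee_rot: [-179.9, 0.1, 11.7]
force: [0.1, -0.4, -2.6]
gripper_width: 19.8
```

```bash
python3 - <<'E'
from h import *
f=save('wrist','wrist3'); s=f['state']; print(s['time_s'],s['ee_pos'],s['ee_rot'],s['force'],s['torque'])
cv2.imwrite('pics/wrist3b.png',cv2.resize(f['color'][:,:,::-1],(800,600),interpolation=cv2.INTER_CUBIC))
f=save('side','side3')
cv2.imwrite('pics/side3b.png',cv2.resize(f['color'][130:280,200:380,::-1],None,fx=4,fy=4,interpolation=cv2.INTER_CUBIC))
E
```

```text
7.4 [ 461.90959868 -140.76595421   50.15406433] [-1.79949505e+02  9.44823393e-02  1.17452409e+01] [ 0.11086877 -0.44232952 -2.6330845 ] [-0.03647872  0.12639717  0.02303374]
```

View pics/wrist3b.png

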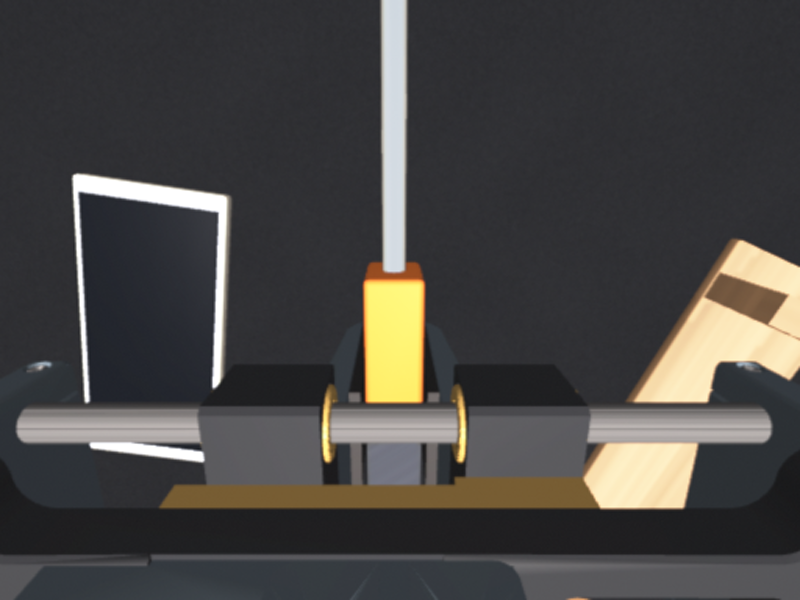

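View pics/side3b.png

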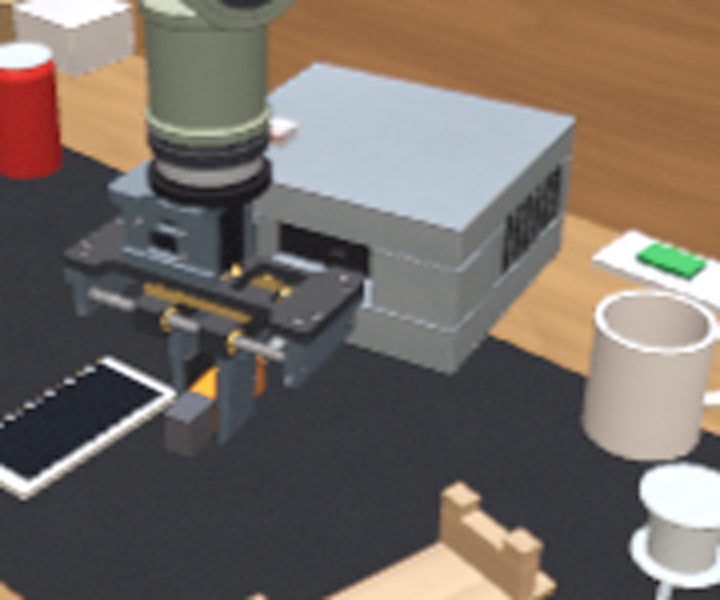

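Request:
servo_tool([
  [[15, 0, 0, 0, 0, 0, 0], [30, 0, 0, 0, 0, 0, 0], [45, 0, 0, 0, 0, 0, 0], [58, 0, 0, 0, 0, 0, 0], [65, 0, 0, 0, 0, 0, 0], [69, 0, 0, 0, 0, 0, 0], [72, 0, 0, 0, 0, 0, 0], [72, 0, 0, 0, 0, 0, 0]],
])

```text
time_s: 8.3
ee_pos: [532.8, -125.7, 50.9]
ee_rot: [-180.0, 0.0, 11.8]
force: [0.3, 1.1, -1.8]
gripper_width: 19.8
```

Request:
servo_tool([
  [[1, 0, 0, 0, 0, 0, 0], [2, 0, 0, 0, 0, 0, 0], [3, 0, 0, 0, 0, 0, 0], [3, 0, 0, 0, 0, 0, 0]],
])

```text
time_s: 8.7
ee_pos: [535.7, -125.2, 51.0]
ee_rot: [180.0, -0.0, 11.8]
force: [0.9, 0.7, -2.7]
gripper_width: 19.7
```

Request:
servo_tool([
  [[1, 0, 0, 0, 0, 0, 0], [2, 0, 0, 0, 0, 0, 0], [2, 0, 0, 0, 0, 0, 0], [2, 0, 0, 0, 0, 0, 0]],
])

```text
time_s: 9.1
ee_pos: [537.0, -124.8, 50.9]
ee_rot: [-180.0, 0.1, 11.8]
force: [-3.0, -0.2, 0.6]
gripper_width: 19.9
```

Request:
servo_tool([
  [[1, 0, 0, 0, 0, 0, 0], [1, -2, 0, 0, 0, 0, 0], [1, -4, 0, 0, 0, 0, 0], [1, -6, 0, 0, 0, 0, 0], [1, -6, 0, 0, 0, 0, 0]],
])

```text
time_s: 9.6
ee_pos: [535.8, -119.0, 50.4]
ee_rot: [-180.0, 0.2, 11.8]
force: [-5.2, -2.2, -1.5]
gripper_width: 20.0
```

```bash
python3 -c "
from h import *
s=state();print(s['time_s'],dl(s['ee_pos']),s['ee_pos'][2],s['force'],s['torque'],s['ee_rot'])"
```

```text
9.6 (np.float64(36.28976164439152), np.float64(-29.890169593267824)) 50.410361823427245 [-5.20210199 -2.22568559 -1.45934788] [-0.39555672  0.83640978 -0.20512064] [-179.95927057    0.19233197   11.7505739 ]
```

Request:
servo_tool([
  [[0, -2, 0, 0, 0, 0, 0], [0, -4, 0, 0, 0, 0, 0], [0, -4, 0, 0, 0, 0, 0]],
])

```text
time_s: 9.9
ee_pos: [535.0, -115.0, 50.4]
ee_rot: [-180.0, 0.2, 11.8]
force: [-3.7, -2.2, -0.4]
gripper_width: 19.7
```

```bash
cat > st.py <<'E'
from h import *
s=state();a,b=dl(s['ee_pos']);r=Ro.from_euler('z',-YS,degrees=True).apply(s['force']);print(round(s['time_s'],2),'d %.2f l %.2f z %.2f'%(a,b,s['ee_pos'][2]),r.round(1),s['ee_rot'].round(2),round(s['gripper_width'],1))
E
python3 st.py
```

```text
9.9 d 36.30 l -25.85 z 50.37 [-4.1 -1.4 -0.4] [-179.96    0.2    11.76] 19.7
```

Request:
servo_tool([
  [[0.3, -2, 0, 0, 0, 0, 0], [0.3, -4, 0, 0, 0, 0, 0], [0.3, -4, 0, 0, 0, 0, 0]],
])

```text
time_s: 10.2
ee_pos: [534.2, -111.1, 50.3]
ee_rot: [-180.0, 0.2, 11.7]
force: [-4.8, -2.7, -1.1]
gripper_width: 19.8
```

```bash
python3 st.py
```

```text
10.2 d 36.30 l -21.88 z 50.28 [-5.2 -1.7 -1.1] [-179.95    0.23   11.75] 19.8
```

Request:
servo_tool([
  [[0, -2, 0, 0, 0, 0, 0], [0, -4, 0, 0, 0, 0, 0], [0, -4, 0, 0, 0, 0, 0]],
])

```text
time_s: 10.5
ee_pos: [533.3, -107.2, 50.3]
ee_rot: [-180.0, 0.2, 11.8]
force: [-5.1, -2.2, -2.0]
gripper_width: 19.6
```

```bash
python3 st.py
```

```text
10.5 d 36.29 l -17.84 z 50.28 [-5.4 -1.2 -2. ] [-179.95    0.23   11.75] 19.6
```

Request:
servo_tool([
  [[0, -2, 0, 0, 0, 0, 0], [0, -4, 0, 0, 0, 0, 0], [0, -4, 0, 0, 0, 0, 0]],
])

```text
time_s: 10.8
ee_pos: [532.5, -103.3, 50.3]
ee_rot: [-180.0, 0.2, 11.8]
force: [-5.1, -2.3, -0.2]
gripper_width: 20.0
```

```bash
python3 st.py
```

```text
10.8 d 36.28 l -13.85 z 50.26 [-5.4 -1.2 -0.2] [-179.95    0.24   11.75] 20.0
```

Request:
servo_tool([
  [[0, -2, 0, 0, 0, 0, 0], [0, -4, 0, 0, 0, 0, 0], [0, -4, 0, 0, 0, 0, 0]],
])

```text
time_s: 11.1
ee_pos: [531.8, -98.8, 50.3]
ee_rot: [-179.9, 0.2, 11.8]
force: [-5.4, -0.3, -2.1]
gripper_width: 19.7
```

```bash
python3 st.py
```

```text
11.1 d 36.53 l -9.36 z 50.26 [-5.3  0.8 -2.1] [-179.91    0.21   11.79] 19.7
```

Request:
servo_tool([
  [[0, -1, 0, 0, 0, 0, 0], [0, -2, 0, 0, 0, 0, 0], [0, -2, 0, 0, 0, 0, 0]],
])

```text
time_s: 11.4
ee_pos: [532.6, -96.4, 50.6]
ee_rot: [-179.9, 0.1, 11.8]
force: [-3.3, 1.0, -2.8]
gripper_width: 20.0
```

```bash
python3 st.py
```

```text
11.4 d 37.81 l -7.12 z 50.56 [-3.1  1.7 -2.8] [-1.7992e+02  7.0000e-02  1.1840e+01] 20.0
```

Request:
servo_tool([
  [[0, -2, 0, 0, 0, 0, 0], [0, -4, 0, 0, 0, 0, 0], [0, -4.5, 0, 0, 0, 0, 0], [0, -4.5, 0, 0, 0, 0, 0]],
])

```text
time_s: 11.8
ee_pos: [533.4, -92.7, 51.4]
ee_rot: [180.0, -0.1, 11.8]
force: [-0.4, 0.6, -1.3]
gripper_width: 19.3
```

```bash
python3 st.py
```

```text
11.8 d 39.29 l -3.72 z 51.39 [-0.2  0.6 -1.3] [ 1.7995e+02 -1.3000e-01  1.1780e+01] 19.3
```

Request:
servo_tool([
  [[1, 0, 0, 0, 0, 0, 0], [2, 0, 0, 0, 0, 0, 0], [3, 0, 0, 0, 0, 0, 0], [3, 0, 0, 0, 0, 0, 0]],
])

```text
time_s: 12.2
ee_pos: [535.6, -92.1, 51.0]
ee_rot: [180.0, -0.0, 11.8]
force: [0.6, 0.2, -1.9]
gripper_width: 19.4
```

```bash
python3 st.py
```

```text
12.2 d 41.55 l -3.54 z 50.97 [ 0.7  0.1 -1.9] [ 1.800e+02 -3.000e-02  1.178e+01] 19.4
```

Request:
servo_tool([
  [[1, 0, 0, 0, 0, 0, 0], [2, 0, 0, 0, 0, 0, 0], [3, 0, 0, 0, 0, 0, 0], [4, 0, 0, 0, 0, 0, 0], [5, 0, 0, 0, 0, 0, 0], [6, 0, 0, 0, 0, 0, 0], [7, 0, 0, 0, 0, 0, 0]],
])

```text
time_s: 12.9
ee_pos: [540.4, -90.8, 50.9]
ee_rot: [-180.0, 0.2, 11.8]
force: [-5.8, -2.0, 1.8]
gripper_width: 19.7
```

```bash
python3 st.py
```

```text
12.9 d 46.56 l -3.31 z 50.89 [-6.1 -0.8  1.8] [-179.96    0.19   11.78] 19.7
```

Request:
servo_tool([
  [[1, 0, 0, 0, 0, 0, 0], [2, 0, 0, 0, 0, 0, 0], [3, 0, 0, 0, 0, 0, 0], [4, 0, 0, 0, 0, 0, 0], [4, 0, 0, 0, 0, 0, 0]],
])

```text
time_s: 13.4
ee_pos: [544.5, -90.0, 50.9]
ee_rot: [-180.0, 0.2, 11.8]
force: [-4.8, -1.0, 2.4]
gripper_width: 20.0
```

```bash
python3 st.py
```

```text
13.4 d 50.71 l -3.35 z 50.90 [-4.9 -0.   2.4] [-1.7997e+02  1.7000e-01  1.1780e+01] 20.0
```

Request:
servo_tool([
  [[1, 0, 0, 0, 0, 0, 0], [2, 0, 0, 0, 0, 0, 0], [3, 0, 0, 0, 0, 0, 0], [4, 0, 0, 0, 0, 0, 0], [4, 0, 0, 0, 0, 0, 0]],
])

```text
time_s: 13.9
ee_pos: [546.2, -89.5, 50.7]
ee_rot: [-179.9, 0.4, 11.8]
force: [-10.2, -4.6, 3.8]
gripper_width: 19.7
```

```bash
python3 - <<'E'
exec(open('st.py').read())
g=save('scene','scene4'); f=save('side','side4')
for n,f in(('scene',g),('side',f)):
  a=f['color'][170:210,270:320] if n=='scene' else f['color'][145:185,240:310]
  b=pickle.load(open(n+'0.pkl','rb'))['color']; b=b[170:210,270:320] if n=='scene' else b[145:185,240:310]
  cv2.imwrite(f'pics/flag_{n}.png',cv2.resize(np.vstack([b,a])[:,:,::-1],None,fx=7,fy=7,interpolation=cv2.INTER_CUBIC))
E
```

```text
13.9 d 52.47 l -3.14 z 50.67 [-10.9  -2.4   3.8] [-179.93    0.43   11.78] 19.7
```

View pics/flag_scene.png

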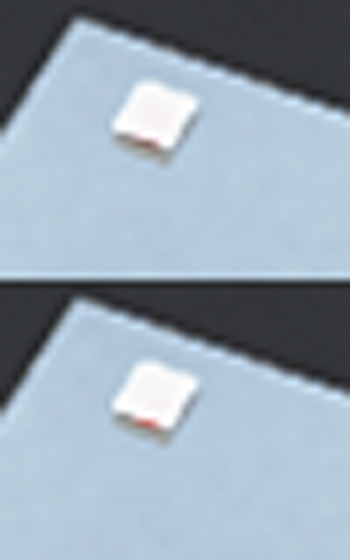

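View pics/flag_side.png

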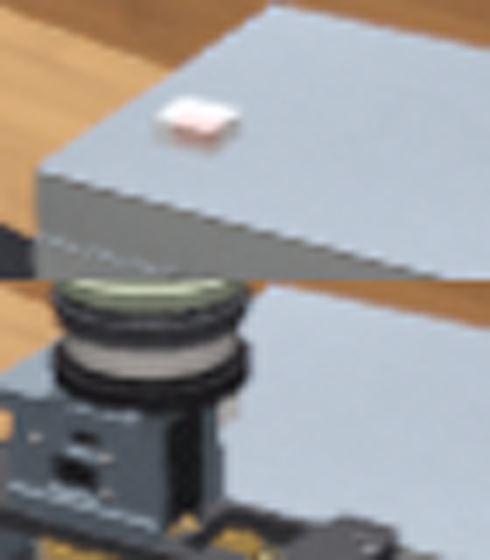

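d is 52.5, against an expected stop of 52.3, and the force is rising. I'll press harder to confirm it's the rigid stop and not friction.

Request:
servo_tool([
  [[1.5, 0, 0, 0, 0, 0, 0], [3, 0, 0, 0, 0, 0, 0], [4, 0, 0, 0, 0, 0, 0], [4, 0, 0, 0, 0, 0, 0], [4, 0, 0, 0, 0, 0, 0]],
], squeeze=60)

```text
time_s: 14.5
ee_pos: [546.4, -89.1, 49.8]
ee_rot: [-179.8, 0.9, 11.8]
force: [-16.8, -6.1, 6.2]
gripper_width: 19.7
```

```bash
python3 - <<'E'
exec(open('st.py').read())
f=save('side','side5'); cv2.imwrite('pics/side5b.png',cv2.resize(f['color'][130:280,200:380,::-1],None,fx=4,fy=4,interpolation=cv2.INTER_CUBIC))
E
```

```text
14.5 d 52.79 l -2.81 z 49.82 [-17.7  -2.5   6.2] [-179.85    0.86   11.76] 19.7
```

View pics/side5b.png

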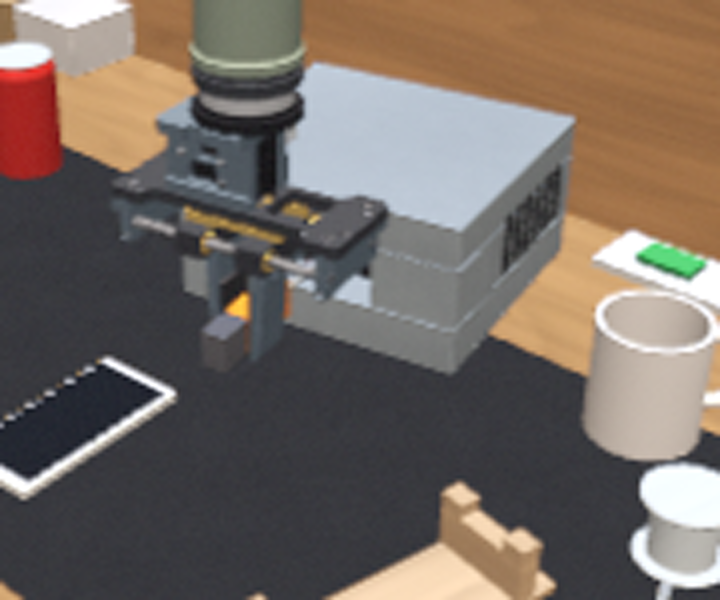

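It's a rigid stop: 4 mm more of command gave 17.7 N and only 0.3 mm of motion, 16.4 mm past the face. Now I'll withdraw and check the flag.

Request:
servo_tool([
  [[-4, 0, 0, 0, 0, 0, 0], [-8, 0, 0, 0, 0, 0, 0], [-14, 0, 0, 0, 0, 0, 0], [-24, 0, 0, 0, 0, 0, 0], [-36, 0, 0, 0, 0, 0, 0], [-50, 0, 0, 0, 0, 0, 0], [-65, 0, 0, 0, 0, 0, 0], [-80, 0, 0, 0, 0, 0, 0], [-95, 0, 0, 0, 0, 0, 0], [-110, 0, -10, 0, 0, 0, 0], [-120, 0, -34, 0, 0, 0, 0], [-120, 0, -34, 0, 0, 0, 0]],
])

```text
time_s: 15.75
ee_pos: [436.1, -113.3, 87.0]
ee_rot: [179.9, -0.2, 11.7]
force: [0.9, 0.0, -1.9]
gripper_width: 19.5
```

```bash
python3 - <<'E'
exec(open('st.py').read())
f=save('side','side6'); cv2.imwrite('pics/side6b.png',cv2.resize(np.vstack([pickle.load(open('side0.pkl','rb'))['color'][145:185,240:310],f['color'][145:185,240:310]])[:,:,::-1],None,fx=7,fy=7,interpolation=cv2.INTER_CUBIC))
cv2.imwrite('pics/side6.png',cv2.resize(f['color'][130:280,200:380,::-1],None,fx=4,fy=4,interpolation=cv2.INTER_CUBIC))
f=save('wrist','wrist6'); cv2.imwrite('pics/wrist6b.png',cv2.resize(f['color'][:,:,::-1],(800,600),interpolation=cv2.INTER_CUBIC))
E
```

```text
15.75 d -60.10 l -4.03 z 86.99 [ 0.9 -0.2 -1.9] [179.88  -0.22  11.73] 19.5
```

View pics/side6b.png

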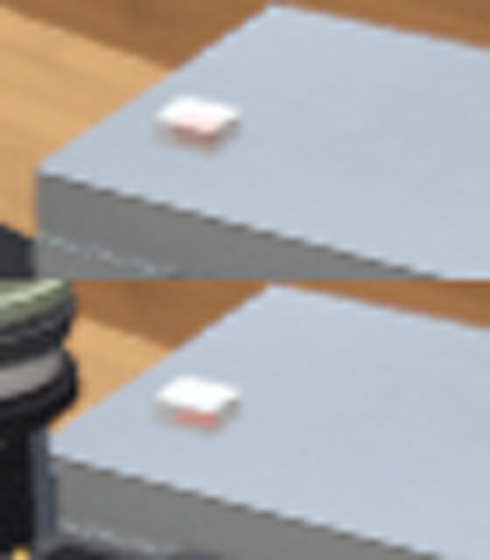

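View pics/wrist6b.png

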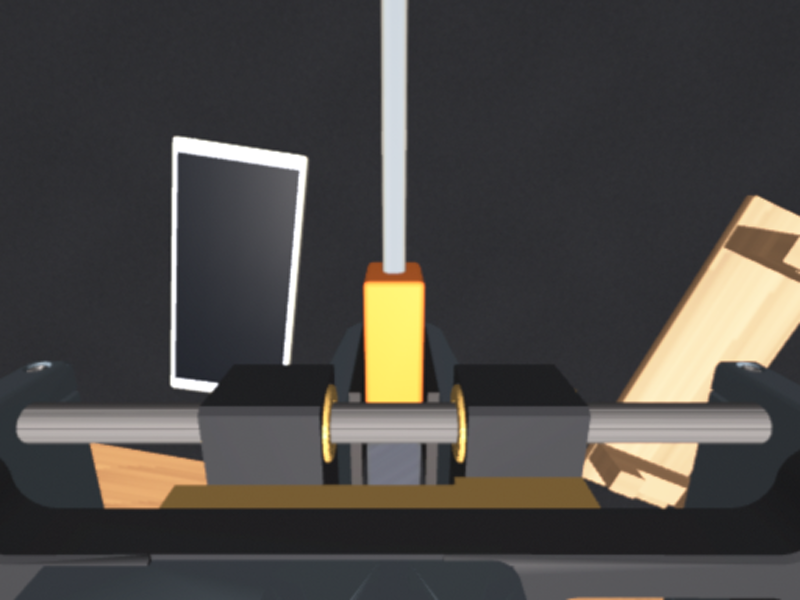

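View pics/side6.png

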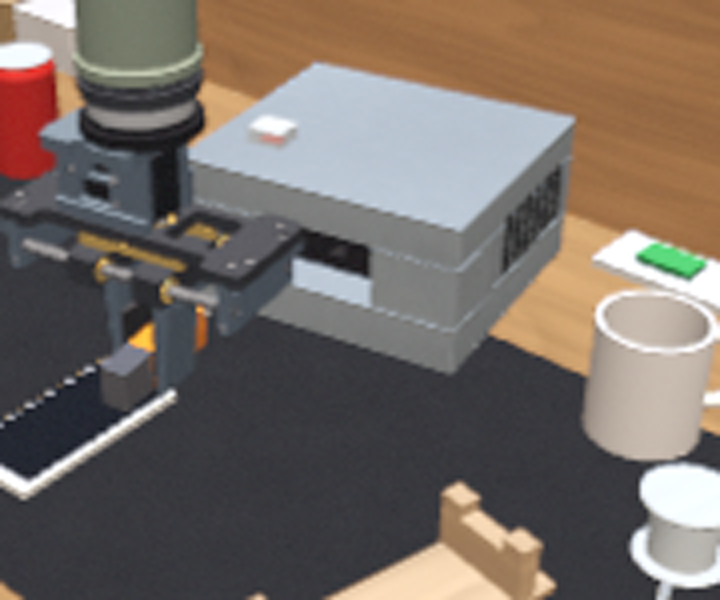

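The flag window reads lower red with a white top, so the flag has sunk. The rod hasn't shifted in the grip. Going back to the cradle.

```bash
python3 -c "
from h import *
rows((*pos(-59.7,-3.5,84.98)[:3],11.77),[(394.4,-302,85,-11.8,10),(394.4,-302,85,-11.8,2),(394.4,-302,45,-11.8,3),(394.4,-302,32,-11.8,2)],0)"
```

```text
17 rows
[[-8.0,17.7,0.0,0,0,0.0411,0],[-16.0,35.3,0.0,0,0,0.0823,0],[-23.9,53.0,0.0,0,0,0.1234,0],[-31.9,70.7,0.0,0,0,0.1645,0],[-39.9,88.4,0.0,0,0,0.2057,0],[-47.9,106.0,0.0,0,0,0.2468,0],[-55.8,123.7,0.0,0,0,0.288,0],[-63.8,141.4,0.0,0,0,0.3291,0],[-71.8,159.1,0.0,0,0,0.3702,0],[-79.8,176.7,0.0,0,0,0.4114,0],[-79.8,176.7,0.0,0,0,0.4114,0],[-79.8,176.7,0.0,0,0,0.4114,0],[-79.8,176.7,13.3,0,0,0.4114,0],[-79.8,176.7,26.6,0,0,0.4114,0],[-79.8,176.7,40.0,0,0,0.4114,0],[-79.8,176.7,46.5,0,0,0.4114,0],[-79.8,176.7,53.0,0,0,0.4114,0]]
end cmd [394.34, -301.96, 31.98, -11.8]
```

Request:
servo_tool([
  [[-8, 17.7, 0, 0, 0, 0.0411, 0], [-16, 35.3, 0, 0, 0, 0.0823, 0], [-23.9, 53, 0, 0, 0, 0.1234, 0], [-31.9, 70.7, 0, 0, 0, 0.1645, 0], [-39.9, 88.4, 0, 0, 0, 0.2057, 0], [-47.9, 106, 0, 0, 0, 0.2468, 0], [-55.8, 123.7, 0, 0, 0, 0.288, 0], [-63.8, 141.4, 0, 0, 0, 0.3291, 0], [-71.8, 159.1, 0, 0, 0, 0.3702, 0], [-79.8, 176.7, 0, 0, 0, 0.4114, 0], [-79.8, 176.7, 0, 0, 0, 0.4114, 0], [-79.8, 176.7, 0, 0, 0, 0.4114, 0], [-79.8, 176.7, 13.3, 0, 0, 0.4114, 0], [-79.8, 176.7, 26.6, 0, 0, 0.4114, 0], [-79.8, 176.7, 40, 0, 0, 0.4114, 0], [-79.8, 176.7, 46.5, 0, 0, 0.4114, 0], [-79.8, 176.7, 53, 0, 0, 0.4114, 0], [-79.8, 176.7, 53, 0, 0, 0.4114, 0]],
])

```text
time_s: 17.65
ee_pos: [394.1, -301.2, 31.2]
ee_rot: [-179.9, 0.1, -11.7]
force: [0.9, -0.4, -1.4]
gripper_width: 19.4
```

```bash
python3 - <<'E'
exec(open('st.py').read()); print(s['ee_pos'])
f=save('side','side7')
cv2.imwrite('pics/side7.png',cv2.resize(f['color'][200:340,220:380,::-1],None,fx=4,fy=4,interpolation=cv2.INTER_CUBIC))
f=save('wrist','wrist7'); cv2.imwrite('pics/wrist7b.png',cv2.resize(f['color'][:,:,::-1],(800,600),interpolation=cv2.INTER_CUBIC))
E
```

```text
17.65 d -139.62 l -179.42 z 31.23 [ 0.9 -0.5 -1.4] [-1.7995e+02  8.0000e-02 -1.1750e+01] 19.4
[ 394.07017372 -301.22225994   31.23041316]
```

View pics/side7.png

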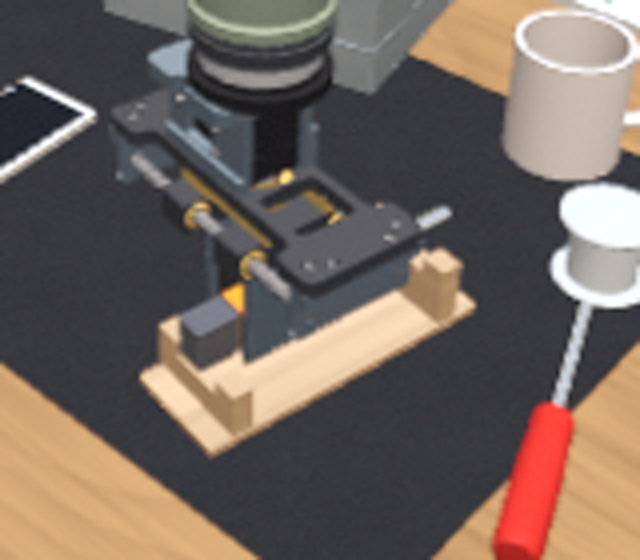

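View pics/wrist7b.png

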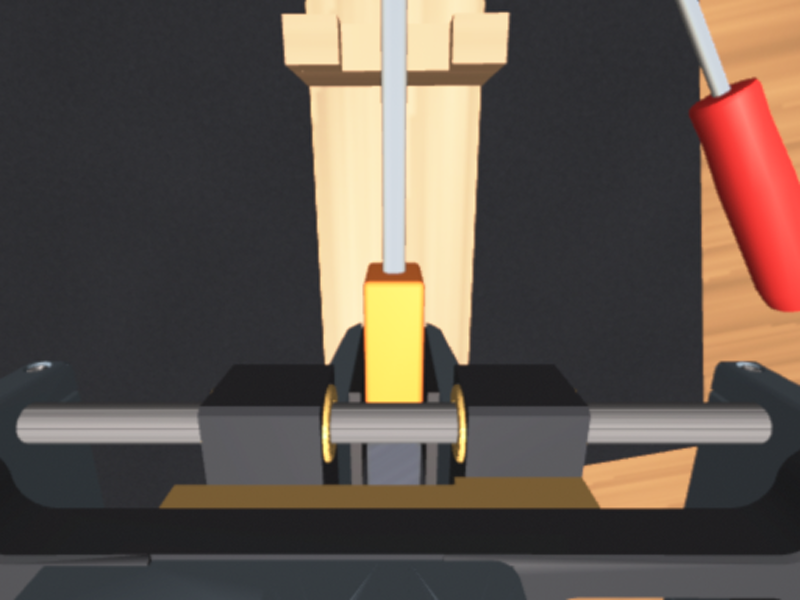

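The shaft (column 394) is centred in the notch (341–452). Lowering the last 9 mm.

Request:
servo_tool([
  [[0, 0, 3, 0, 0, 0, 0], [0, 0, 5, 0, 0, 0, 0], [0, 0, 7, 0, 0, 0, 0], [0, 0, 8, 0, 0, 0, 0], [0, 0, 9, 0, 0, 0, 0], [0, 0, 9, 0, 0, 0, 0], [0, 0, 9, 0, 0, 0, 0]],
])

```text
time_s: 18.45
ee_pos: [394.3, -302.0, 23.4]
ee_rot: [-180.0, -0.0, -11.8]
force: [-0.6, 1.5, 5.5]
gripper_width: 19.6
```

```bash
python3 st.py
```

```text
18.45 d -139.57 l -180.18 z 23.44 [-0.3  1.5  5.5] [-180.     -0.    -11.79] 19.6
```

Upward contact of about 7 N shows the rod is resting in the saddles. Releasing now, then rising.

Request:
servo_tool([
  [[0, 0, -0.5, 0, 0, 0, 0.25], [0, 0, -0.5, 0, 0, 0, 0.3], [0, 0, -0.5, 0, 0, 0, 0.35], [0, 0, -0.5, 0, 0, 0, 0.5], [0, 0, -0.5, 0, 0, 0, 0.7], [0, 0, -0.5, 0, 0, 0, 0.9], [0, 0, -0.5, 0, 0, 0, 0.9], [0, 0, -0.5, 0, 0, 0, 0.9], [0, 0, -0.5, 0, 0, 0, 0.9], [0, 0, -0.5, 0, 0, 0, 0.9]],
])

```text
time_s: 19.45
ee_pos: [394.3, -301.9, 23.4]
ee_rot: [-180.0, -0.0, -11.8]
force: [0.4, -0.6, -0.1]
gripper_width: 81.7
```

Request:
servo_tool([
  [[0, 0, -10, 0, 0, 0, 0.9], [0, 0, -30, 0, 0, 0, 0.9], [0, 0, -60, 0, 0, 0, 0.9], [0, 0, -100, 0, 0, 0, 0.9], [-30, 0, -140, 0, 0, 0, 0.9], [-60, 0, -180, 0, 0, 0, 0.9], [-60, 0, -180, 0, 0, 0, 0.9], [-60, 0, -180, 0, 0, 0, 0.9]],
])

```text
time_s: 20.25
ee_pos: [335.6, -289.9, 204.9]
ee_rot: [179.9, -0.2, -11.8]
force: [-0.6, -0.0, -0.2]
gripper_width: 82.1
```

```bash
python3 - <<'E'
exec(open('st.py').read()); print(s['ee_pos'])
f=save('side','side8')
cv2.imwrite('pics/side8.png',cv2.resize(f['color'][140:340,200:400,::-1],None,fx=3,fy=3,interpolation=cv2.INTER_CUBIC))
f=save('wrist','wrist8'); cv2.imwrite('pics/wrist8b.png',cv2.resize(f['color'][:,:,::-1],(800,600),interpolation=cv2.INTER_CUBIC))
save('scene','scene8')
E
```

```text
20.25 d -194.53 l -156.46 z 204.92 [-0.6  0.1 -0.2] [179.9   -0.19 -11.83] 82.1
[ 335.63143752 -289.94874153  204.92062062]
```

View pics/side8.png

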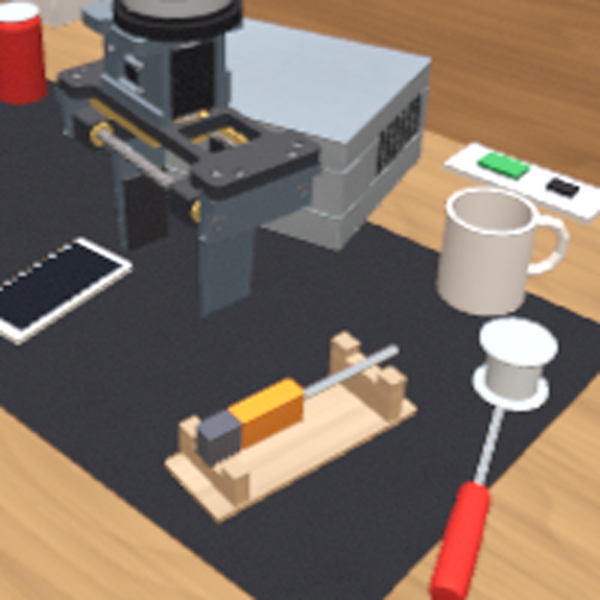

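View pics/wrist8b.png

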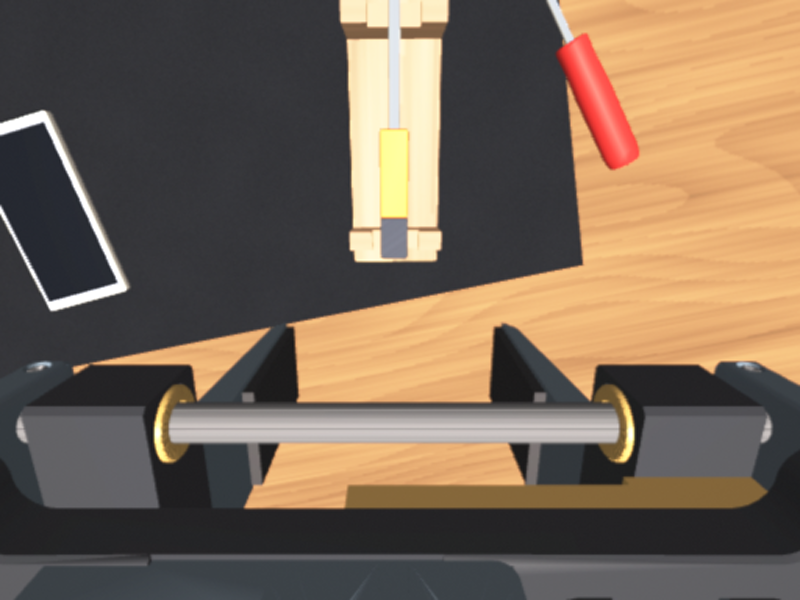

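View pics/scene8.png

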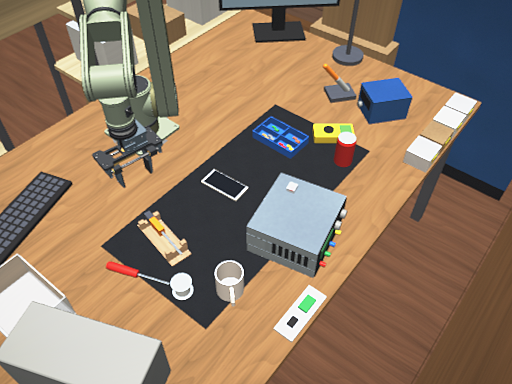

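The rod lies in both saddles, at about the same pixels as at the start, and the bystanders are unmoved. Handing in.

```bash
python3 -c "
from workcell import *
print(job_done())"
```

```text
the job is handed in; nothing more can be done
None
```

The plunger is pushed fully home and the rod is back in both saddles of its cradle, tip the same way as before. I handed the job in at about 20 s of the 64 s allowed.

- **Finding the slot:** I slid the tip along the hidden face from the right with about 5 N of pressure. It dropped into the slot about 3.5 mm right of the face's middle.
- **Pushing the plunger:** The tip went about 16.4 mm past the face, where fully home is 16 mm. There it met a rigid stop: 4 mm more of command raised the force to about 18 N with only 0.3 mm of motion.
- **Trip flag:** In the side view the red flag sits lower in its window than before. In the scene view the flag is only a few pixels, so that view was inconclusive.
- **Final checks:** The last pictures show the rod level in both notches where it started, the gripper clear, and no bystander visibly moved.
- **One difference:** The face was felt about 1.3 mm deeper than the cameras gave, which is within their calibration.

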